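Refit the board in the ward terminal

ROBOT

A 6-joint arm with a two-finger parallel gripper is mounted at the origin on the work surface. World frame = base frame: x ahead of the robot, y to its left, z up, the work surface at z = 0. Lengths are in m, angles in rad, forces in N, time in s.
With the tool pointing down it reaches from about 0.275 to 0.875 m from the base axis. Payload 12.5 kg.
Tool frame: the origin (TCP) lies midway between the tips of the shut fingers; the grasp point (between the pads) lies 19 mm behind it; z points along the fingers, y is the line along which they close (so a half turn about z gives the same grasp; the last joint's range is limited). The gripper opens to 85 mm and grips with 20 to 120 N. Pads are 22 mm wide; open, the fingers measure 114 mm over their backs; the gripper's body (76 mm by 85 mm) begins 54 mm behind the grasp point. The pads swing forward as they close: fully open they stand 13 mm farther back than shut.
Start: joints at [1.121, 0.351, 1.652, -0, 1.139, -0.085], TCP at [0.196, 0.514, 0.231] pointing down, gripper open.
Joint ranges: [-2.75, 2.75], [-0.79, 2.1], [0.01, 2.65], [-1.57, 4.71], [0.07, 3.14], [-2.87, 2.87]. Speed limits (rad/s): [2.22, 2.22, 2.79, 3.14, 3.14, 3.14].

INTERFACE

Orientations are given as [roll, pitch, yaw] about the fixed x, y, z axes, in that order (R = Rz(yaw) Ry(pitch) Rx(roll)).
In Python, from station import get_obs, eyes, order, outline_of, landmark_of gives the robot as it stands.
- The arm moves only by the shell command python3 -m inch 'ROWS' [FORCE]. ROWS is JSON, a list that holds one entry, the list of rows, each a list of 5 numbers: the gripper command: -1 is fully open, 1 is shut, values between are in proportion, then the shift along the tool's x, y, z normalised to -1 to 1, where 1 is 12 cm, then the turn about the tool's z normalised to -1 to 1, where 1 is pi rad. A call has exactly 5 rows; each row is the pose to reach, as a shift and turn from the pose commanded when the call began, along the tool's axes at that moment, turning the shorter way round; what a row does not reach only later rows make up. A row lasts 1/8 s, in which the tool goes at most 62.5 mm and 10.7 degrees, less where a joint would pass 70% of its speed; a pose out of reach is approached as far as the arm can. A call with a number of a shift or a turn outside -1 to 1 is refused whole. A call with a gripper value outside its range is refused whole. The fingers move at their own pace and stop on an object; FORCE is the grip in N (left out, the last holds). Time passes only in rows, so rows that repeat a pose let the fingers close, or fill a call up. It gives the time, the measured TCP pose, the force, the opening and the grip force at its end, in the units of the state.
- get_obs(): the state, without advancing time (a new reading comes with each control period).
- eyes.camera(name): name is "scene" or "top" or "wrist"; returns (picture, depth): 480x640x3 uint8, red, green, blue; 480x640 float32, m along the optical axis (not along the pixel's ray), 0 where there is no reading.
- eyes.get_calibration(name): a dict with "vfov" (degrees; the focal length in pixels is half the picture's height over the tangent of half this angle, whatever the lens; pixels are square), "cx", "cy" (the principal point, pixels), "rvec" (rotation vector, rad) and "tvec" (3), from world to camera coordinates, as OpenCV has them; the wrist camera has in their place "mount" (4x4, takes a point from camera to tool coordinates, whose origin is the TCP and whose axes are the flange's). Camera axes: x right, y down, z forward; pixel columns grow to the right and rows downward; lengths in m; the calibration is good to about 2 mm. A picture is of the moment at which its call begins: read the wrist's pose just before it. get_calibration takes no time and is no camera call.
- order.sign_off(): hands the job in; it is judged then, once.
Trained networks look in the newest picture that a camera, given by its name, has taken for a name from the list of things; names that differ only in an ending like _2 or _b are one class to them, and where a whole thing is asked for, a point or a joint stands for the part that bears it (a point fixed in the world has none). Each returns a list of dicts, best first, with "confidence" (0 to 1); they miss things now and then, are a little off and sometimes report something else, mostly with a low value. They report only what shows in the picture. A call takes as long as a camera call.
- outline_of(camera, label): "pixels" (480x640 bool, what is visible of it) and "uv" ([column, row] in pixels, amid what is visible of it).
- landmark_of(camera, label): "uv" ([column, row] in pixels: a listed point, or the origin of a listed thing).
The state is a dict: "clock": time; "joint_pos": joint angles; "qd": joint speeds; "effort": joint torques, N m; "tool_pos": TCP position; "ee_rot": TCP orientation; "ft_force": force on the tool from outside, world axes, zero at the start; "ft_torque": the same for the moment, N m; "finger_gap": finger opening in m; "finger_force": force on a finger pad.
Only numpy, scipy, OpenCV 4.12 (cv2) and the standard library are available. Lean on these libraries where they do the work, as an engineer would, in place of code of your own. Each camera call takes 0.05 s, during which the arm holds its last target. There are 200 camera calls.

TASK

The sloping medicine-room terminal is open and its circuit board rests loose on two barbed posts. Press the board down at the left and at the right until both posts have clicked through, then drive the self-tapping wing screw in its middle fully home, pushing firmly along the screw while turning it clockwise so that its thread bites. Leave the pill bottle, the dosing cup and the cardboard box alone.

Things in the scene. Friction and masses are not known exactly. Their poses are not given: they have to be found in the camera images.
- deck: Fixed aluminium deck (200 x 240 mm) of the white terminal, sloping down towards the robot at 28 degrees, rim 12 mm high. Origin: middle of its upper face, 90 mm above the table, on the screw's axis. x: up the slope, away from the robot; y: left along the deck; z: straight out of the deck (28 degrees from vertical, leaning to the robot).
- board_left (a point): Pressing place on top of the green board (118 mm up-slope x 170 mm, 3 mm thick) near its left edge, clear of parts, 20 mm up-slope and 72 mm left of the deck's origin. 13 mm above the deck when snapped home, about 19 mm when on the barb. The lower edge is hooked and hinges 60 mm down-slope of the origin; the board also rocks: pressing one side may lift the other by up to 8 mm.
- board_right (a point): The same place near the right edge (72 mm right of the deck's origin). Press here, as at the left, along the deck's -z: resistance rises to about 7 to 12 N, gives way with a snap, and the board stops hard after about 6 mm in all; 15 to 20 N is ample. Both points: x up the slope, y left, z out of the board.
- post_left (a point): Tip of the left white barbed post (8 mm wide), fixed, 45 mm up-slope and 72 mm left of the deck's origin, 20 mm above the deck at the very top; this point is 16.5 mm above the deck. It stands in the board's hole, hidden or level with it before, about 7 mm proud of it after clicking through.
- post_right (a point): The same on the right post, 72 mm right of the deck's origin.
- screw_grip (a point): Centre of the screw's black bar-shaped grip, standing out of the board's middle along the deck's z: 28 mm long (own x), 10 mm thick (own y: close the fingers across it), 24 mm high (own z: the screw axis, out of the deck). Centre 43 mm above the deck at the start, 40 mm when home. Sprung: yields 0.2 mm per N pushed along the axis (at most 6.5 mm), springs back. Stays at the angle where it is left.
- screw_collar (a point): Under the steel collar (18 mm wide) below the grip: 16 mm above the deck at the start, 13 mm when home, flush on the board. Pushed with under 8 N the screw spins idle, either way; it bites from 9 to 13 N (varies), surely at 15 to 22 N: turned clockwise (seen looking down on the grip) it then sinks 3 mm in half a turn, stops, slips harmlessly. Turned back when so pushed, it backs out.
- thread (a joint): How far the screw has cut into its boss, in rad of clockwise turn: 0 at the start, 3.14 when fully home (3 mm deeper). It moves only while the screw bites.
- pill_bottle: Bystander: white round pill jar, 48 mm wide, 85 mm high, standing on the table beside the terminal; origin under its centre.
- dose_cup: Bystander: clear dosing cup, 42 mm wide, 34 mm high, standing beside the terminal; origin under its centre.
- label_box: Bystander: cardboard box 90 x 60 x 50 mm on the table beside the terminal; origin under its centre.

How it is judged:
By the outcome, as a careful person would: the job done as asked, in the order asked, and still so for the second after the job is handed in, with the robot touching nothing.
It also fails if it takes over 72 s, if anything falls off the work surface, if the arm or the gripper's body presses on something with over 40 N, if the wrist force passes 120 N, or if a joint passes its speed limit or range.

## Working session

There is one attempt and no reset: what is moved stays moved. The work goes in short steps, Python scripts to look and compute and a shell command to move; the robot and the scene stay as the last step left them, time stands still between calls to the robot, and variables do not carry over. Pictures are saved under pics/ and viewed, at most 10 in all, crops included, and the job is handed in when it is done.

```bash
mkdir -p pics; ls
cat > h.py <<'E'
import numpy as np, cv2
from station import get_obs, eyes, order, outline_of, landmark_of
from scipy.spatial.transform import Rotation as R
def pose():
    o=get_obs(); return R.from_euler('xyz',o['ee_rot']).as_matrix(), np.array(o['tool_pos'])
def cam(n):
    c=eyes.get_calibration(n); f=240/np.tan(np.radians(c['vfov']/2))
    if 'mount' in c:
        Rm,t=pose(); T=np.eye(4);T[:3,:3]=Rm;T[:3,3]=t; T=T@np.array(c['mount'])
        return f,c['cx'],c['cy'],T[:3,:3],T[:3,3]
    Rc=cv2.Rodrigues(np.array(c['rvec'],float))[0]; return f,c['cx'],c['cy'],Rc.T,-Rc.T@np.array(c['tvec']).ravel()
def to_world(c,u,v,d):
    f,cx,cy,Rw,t=c; return Rw@(np.array([(u-cx)/f,(v-cy)/f,1])*d)+t
def ray(c,u,v): return c[3]@np.array([(u-c[1])/c[0],(v-c[2])/c[0],1])
def proj(c,p):
    q=c[3].T@(np.array(p)-c[4]); return c[0]*q[0]/q[2]+c[1],c[0]*q[1]/q[2]+c[2]
E
python3 - <<'E'
from h import *
print(get_obs()); 
for n in ['scene','top','wrist']:
    c=cam(n); im,d=eyes.camera(n); cv2.imwrite(f'pics/{n}0.png',im[...,::-1]); np.save(f'{n}d.npy',d)
    print(n,np.round(c[4],3),np.round(c[3],2).tolist())
    for l in ['board_left','board_right','post_left','post_right','screw_grip','screw_collar','deck','pill_bottle','dose_cup','label_box']:
        r=landmark_of(n,l)
        for q in r[:1]:
            u,v=q['uv']; dd=d[min(479,max(0,int(round(v)))),min(639,max(0,int(round(u))))]
            print(l,round(q['confidence'],2),np.round(q['uv'],1),np.round(to_world(c,u,v,dd),3))
E
```

```text
pics
{'clock': 0.0, 'joint_pos': array([ 1.12139998e+00,  3.51239392e-01,  1.65242045e+00, -3.97492253e-05,
        1.13908332e+00, -8.46226100e-02]), 'qd': array([-1.59579195e-04,  1.35295612e-04,  2.47793009e-03, -1.19073238e-03,
       -2.82927000e-05, -1.84771560e-03]), 'effort': array([ 6.61608228e-04, -5.06096184e+01, -2.91398406e+01, -2.84007450e-05,
        4.63129487e-03, -3.46018169e-05]), 'tool_pos': array([0.19606067, 0.51351956, 0.23075807]), 'ee_rot': array([-3.14044321e+00, -6.12889981e-05,  2.77683553e+00]), 'ft_force': array([-0.18104922,  0.12073007, -0.38817196]), 'ft_torque': array([ 0.0059563 , -0.01826125,  0.02149843]), 'finger_force': 0.0, 'finger_gap': 0.08544077654144791}
scene [ 0.922 -0.439  0.623] [[0.83, 0.37, -0.41], [0.56, -0.56, 0.61], [-0.01, -0.74, -0.68]]
board_left 0.7 [323.4 192. ] [0.544 0.142 0.112]
board_right 0.85 [279.  239.1] [ 0.553 -0.008  0.111]
post_left 0.69 [335.4 192.6] [0.577 0.131 0.132]
post_right 0.59 [294.3 235.1] [ 0.581 -0.001  0.129]
screw_grip 0.59 [290.2 202.5] [0.53  0.057 0.136]
screw_collar 0.7 [297.4 218.3] [0.545 0.056
[... 187 characters left out ...]
67  -0.184  0.051]
top [0.516 0.031 0.866] [[-0.0, -1.0, 0.09], [-1.0, 0.0, -0.02], [0.02, -0.09, -1.0]]
board_left 0.72 [252.  254.5] [0.556 0.134 0.117]
board_right 0.71 [344.1 251.4] [ 0.561 -0.015  0.116]
post_left 0.73 [251.8 246.1] [0.57  0.134 0.122]
post_right 0.64 [340.7 238.3] [ 0.581 -0.009  0.13 ]
screw_grip 0.71 [298.5 270.7] [0.53  0.058 0.135]
screw_collar 0.58 [296.4 265.5] [0.538 0.061 0.132]
deck 0.93 [298.9 259.9] [0.548 0.058 0.107]
pill_bottle 0.7 [417.6 277.1] [ 0.519 -0.142  0.082]
dose_cup 0.71 [185.2 288.7] [ 0.5    0.273 -0.   ]
label_box 0.87 [415.5 208.5] [ 0.642 -0.148  0.05 ]
wrist [0.119 0.543 0.374] [[0.36, 0.89, 0.3], [0.93, -0.34, -0.11], [0.0, 0.32, -0.95]]
```

```bash
cat >> h.py <<'E'
S=np.radians(28)
def deckT(x,y,yaw,z=0.09):
    return R.from_euler('z',yaw).as_matrix()@R.from_euler('y',-S).as_matrix(), np.array([x,y,z])
P={'board_left':(.02,.072,.019),'board_right':(.02,-.072,.019),'post_left':(.045,.072,.0165),'post_right':(.045,-.072,.0165),'screw_grip':(0,0,.043),'screw_collar':(0,0,.016),'deck':(0,0,0)}
E
python3 - <<'E'
from h import *
from scipy.optimize import least_squares
ob=[]
for n in ['scene','top']:
    c=cam(n); eyes.camera(n)
    for l in P:
        r=landmark_of(n,l)
        if r and r[0]['confidence']>.5: ob.append((n,c,l,np.array(r[0]['uv'])))
def res(p,full=False):
    Rd,t=deckT(*p); return np.concatenate([np.array(proj(c,Rd@np.array(P[l])+t))-uv for n,c,l,uv in ob])
s=least_squares(res,[.548,.058,0],loss='soft_l1',f_scale=2)
print(s.x); 
for (n,c,l,uv),e in zip(ob,res(s.x).reshape(-1,2)): print(n,l,np.round(e,1))
a=cv2.imread('pics/top0.png')[150:350,170:450]; cv2.imwrite('pics/topc.png',cv2.resize(a,(800,571),interpolation=cv2.INTER_CUBIC))
a=cv2.imread('pics/scene0.png')[130:330,200:440]; cv2.imwrite('pics/scenec.png',cv2.resize(a,(720,600),interpolation=cv2.INTER_CUBIC))
E
```

```text
[0.54975159 0.06255552 0.04725411]
scene board_right [2.2 1. ]
scene post_left [-0.2 -0.7]
scene post_right [-1.8  3.1]
scene screw_grip [-0.3  2.1]
scene screw_collar [-1.5 -0.7]
scene deck [0.9 0.6]
top board_left [-1.2  1.3]
top board_right [-3.2 -1.2]
top post_left [ 0.6 -3.3]
top post_right [0.3 3.2]
top screw_grip [ 1.3 -0.2]
top screw_collar [ 0.  -0.6]
top deck [-2.2  2.1]
```

View pics/topc.png

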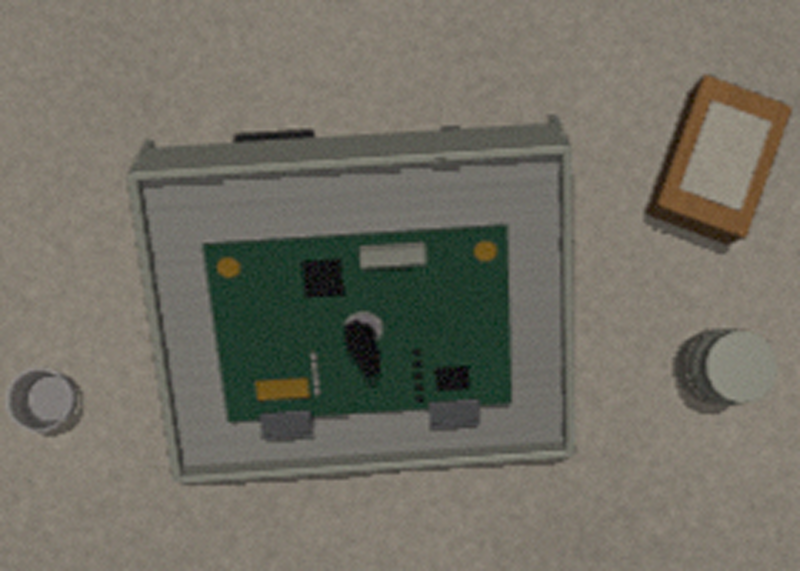

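View pics/scenec.png

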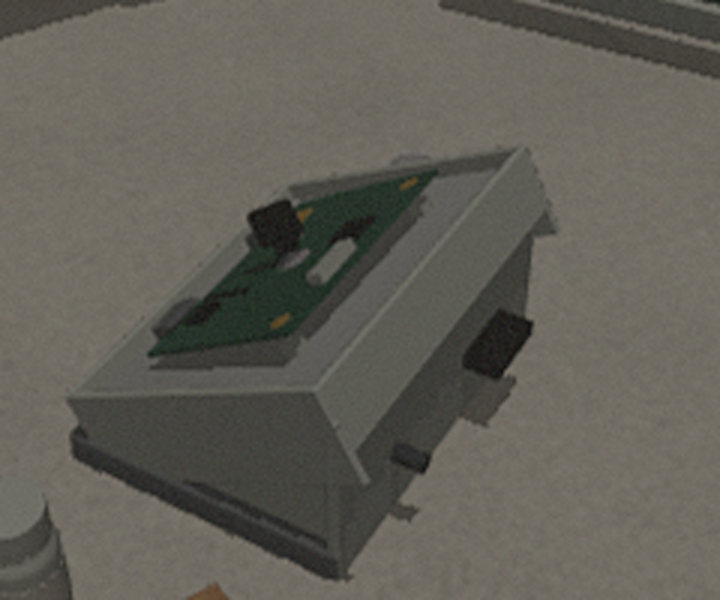

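```bash
python3 -m inch '[[[-1,-0.3,-0.18,0,0],[-1,-0.7,-0.42,0,0],[-1,-1,-0.62,0,0],[-1,-1,-0.62,0,0],[-1,-1,-0.62,0,0]]]' 30
python3 -m inch '[[[1,-0.3,-0.18,0,0],[1,-0.6,-0.37,0,0],[1,-0.9,-0.55,0,0],[1,-1,-0.62,0,0],[1,-1,-0.62,0,0]]]'
python3 -m inch '[[[1,-0.3,-0.18,0,0],[1,-0.6,-0.37,0,0],[1,-0.9,-0.55,0,0],[1,-1,-0.62,0,0],[1,-1,-0.62,0,0]]]'
python3 -m inch '[[[1,-0.3,-0.18,0,-0.05],[1,-0.6,-0.37,0,-0.1],[1,-0.7,-0.55,0,-0.131],[1,-0.7,-0.62,0,-0.131],[1,-0.7,-0.62,0,-0.131]]]'
```

```text
clock: 3.08
tool_pos: [0.2817, 0.4018, 0.2314]
ee_rot: [3.141, -0.0, 2.776]
ft_force: [-0.2, -0.1, -0.0]
finger_gap: 0.0856
finger_force: 0.0
clock: 3.7
tool_pos: [0.3672, 0.2896, 0.2312]
ee_rot: [3.142, -0.0, 2.776]
ft_force: [-0.8, 0.3, -0.5]
finger_gap: -0.0003
finger_force: 0.0
clock: 4.32
tool_pos: [0.4526, 0.1776, 0.2311]
ee_rot: [3.142, -0.0, 2.777]
ft_force: [-0.5, 0.1, 0.7]
finger_gap: 0.0002
finger_force: 0.0
clock: 4.95
tool_pos: [0.5041, 0.0784, 0.2313]
ee_rot: [3.141, -0.0, -3.096]
ft_force: [0.0, 0.1, -0.8]
finger_gap: -0.0
finger_force: 0.0
```

Run:
```python
from h import *
from scipy.optimize import least_squares
c=cam('wrist'); im,d=eyes.camera('wrist'); cv2.imwrite('pics/w1.png',im[...,::-1])
ob=[]
for l in P:
    for q in landmark_of('wrist',l)[:1]:
        u,v=q['uv']; w=to_world(c,u,v,d[int(np.clip(v,0,479)),int(np.clip(u,0,639))]); print(l,round(q['confidence'],2),np.round(q['uv']),np.round(w,4))
        if q['confidence']>.5: ob.append((c,l,np.array(q['uv'])))
def res(p):
    Rd,t=deckT(*p); return np.concatenate([np.array(proj(c,Rd@np.array(P[l])+t))-uv for c,l,uv in ob])
s=least_squares(res,[.548,.058,.04],loss='soft_l1',f_scale=3); print(s.x, np.round(res(s.x).reshape(-1,2),1).tolist())
# outline of grip & board plane
r=outline_of('wrist','deck'); 
for q in r[:1]:
    m=cv2.erode(q['pixels'].astype(np.uint8),np.ones((9,9)))>0; vv,uu=np.nonzero(m&(d>0)); k=np.random.default_rng(0).choice(len(vv),min(3000,len(vv)),False)
    W=np.array([to_world(c,uu[i],vv[i],d[vv[i],uu[i]]) for i in k])
    A=np.c_[W[:,:2],np.ones(len(W))]; p=np.linalg.lstsq(A,W[:,2],rcond=None)[0]
    for _ in range(10):
        e=abs(A@p-W[:,2])<.004; p=np.linalg.lstsq(A[e],W[e,2],rcond=None)[0]
    print('plane',p,'slope',np.degrees(np.arctan(np.hypot(*p[:2]))),'yaw',np.arctan2(p[1],p[0]),e.mean(),'z at',p@[s.x[0],s.x[1],1])
for q in outline_of('wrist','screw_grip')[:1]:
    vv,uu=np.nonzero(q['pixels']&(d>0)); W=np.array([to_world(c,a,b,d[b,a]) for a,b in zip(uu,vv)]); print('grip',q['confidence'],len(W),np.median(W,0))
    Rd,t=deckT(*s.x); L=(W-t)@Rd; top=L[L[:,2]>.051]; print(len(top),np.percentile(L[:,2],[5,50,95]),top.mean(0)); print(cv2.minAreaRect((top[:,:2]*1e3).astype(np.float32)))
```

```text
board_left 0.65 [404. 297.] [0.5515 0.135  0.116 ]
board_right 0.59 [194. 301.] [ 0.5614 -0.0102  0.1157]
post_left 0.85 [407. 339.] [0.5756 0.1371 0.1309]
post_right 0.91 [197. 337.] [ 0.5809 -0.0053  0.1298]
screw_grip 0.83 [298. 263.] [0.5202 0.0625 0.1383]
screw_collar 0.92 [303. 270.] [0.5236 0.0655 0.1408]
deck 0.9 [304. 270.] [0.5242 0.0662 0.1398]
[0.54714078 0.06347682 0.05520666] [[1.2, 0.6], [3.0, -1.5], [-1.3, -4.8], [-0.0, -0.7], [0.4, 3.6], [-1.5, -0.0], [-1.3, 1.3]]
plane [ 0.62736776  0.03886268 -0.23473985] slope 32.15224843129215 yaw 0.06186656133620605 0.5186666666666667 z at 0.11098551030129547
grip 0.97 756 [0.52337034 0.06241718 0.138144  ]
678 [0.03233205 0.05452457 0.05594492] [ 8.01896416e-04 -5.22841061e-05  5.45725573e-02]
((0.6186742782592773, -0.26387977600097656), (27.175945281982422, 9.977700233459473), 26.79690170288086)
```

View pics/w1.png

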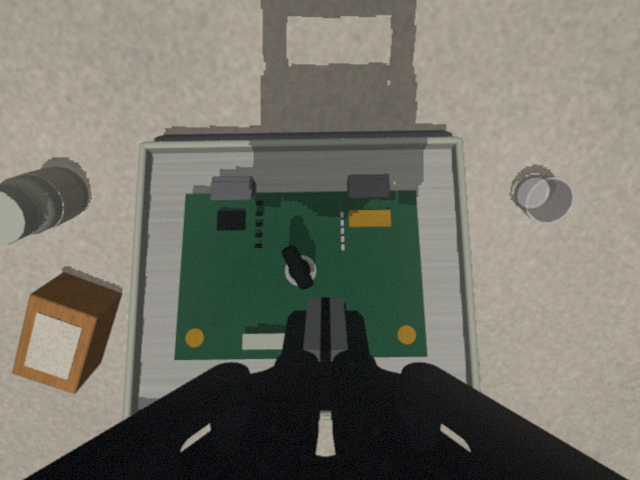

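```bash
cat >> h.py <<'E'
D=(0.547,0.0633,0.055)
def go(*pts):
    """shifts in tool units from now to TCP at given deck mm points"""
    Rm,t=pose(); Rd,o=deckT(*D)
    for p in pts: print(p,np.round(Rm.T@(Rd@(np.array(p)/1e3)+o-t)/.12,3))
def where(off=(0,0,0)):
    Rm,t=pose(); Rd,o=deckT(*D); ob=get_obs()
    print('clock',ob['clock'],'tcp deck mm',np.round((t-o)@Rd*1e3,1),'force deck',np.round(np.array(ob['ft_force'])@Rd,1),'q6',round(ob['joint_pos'][5],2))
E
python3 -c "
from h import *
go((12.3,72,30+5.2),(12.3,72,25+5.2)); where()
Rm,t=pose();Rd,o=deckT(*D); print('n per mm in tool',Rm.T@Rd[:,2]/120, 'x/mm',Rm.T@Rd[:,0]/120)"
```

```text
(12.3, 72, 35.2) [-0.294  0.465  0.87 ]
(12.3, 72, 30.2) [-0.313  0.465  0.907]
clock 5.45 tcp deck mm [ 29.8  16.5 144.2] force deck [-1.1 -0.8 -0.2] q6 -1.56
n per mm in tool [ 3.91216608e-03 -3.19305792e-05 -7.35787887e-03] x/mm [-7.35762588e-03  6.10169294e-05 -3.91229636e-03]
```

```bash
python3 -m inch '[[[1,-0.2,0.465,0.2,0],[1,-0.294,0.465,0.5,0],[1,-0.294,0.465,0.8,0],[1,-0.294,0.465,0.87,0],[1,-0.294,0.465,0.87,0]]]'
python3 -m inch '[[[1,-0.012,0,0.022,0],[1,-0.023,0,0.044,0],[1,-0.031,0,0.059,0],[1,-0.039,0,0.074,0],[1,-0.039,0,0.074,0]]]'; python3 -c "
from h import *
where()"
```

```text
clock: 6.08
tool_pos: [0.5376, 0.1347, 0.1274]
ee_rot: [-3.142, 0.0, -3.095]
ft_force: [0.6, -0.7, 0.3]
finger_gap: 0.0003
finger_force: 0.0
clock: 6.7
tool_pos: [0.5421, 0.135, 0.1179]
ee_rot: [-3.142, -0.0, -3.095]
ft_force: [0.0, -0.1, -0.3]
finger_gap: -0.0002
finger_force: 0.0
clock 6.7 tcp deck mm [12.2 71.8 25.1] force deck [-0.1 -0.1 -0.3] q6 -1.46
```

```bash
python3 -m inch '[[[1,-0.004,0,0.007,0],[1,-0.008,0,0.015,0],[1,-0.012,0,0.022,0],[1,-0.016,0,0.03,0],[1,-0.016,0,0.03,0]]]'; python3 -c "
from h import *
where()"
```

```text
clock: 7.32
tool_pos: [0.5441, 0.135, 0.1146]
ee_rot: [-3.141, 0.0, -3.095]
ft_force: [-1.7, -0.8, 3.2]
finger_gap: 0.0
finger_force: 1.7
clock 7.325 tcp deck mm [12.5 71.8 21.2] force deck [-0.  -0.7  3.7] q6 -1.46
```

```bash
python3 -m inch '[[[1,-0.004,0,0.007,0],[1,-0.008,0,0.015,0],[1,-0.01,0,0.018,0],[1,-0.012,0,0.022,0],[1,-0.012,0,0.022,0]]]'; python3 -c "
from h import *
where()"
python3 -m inch '[[[1,-0.003,0,0.006,0],[1,-0.006,0,0.011,0],[1,-0.008,0,0.015,0],[1,-0.008,0,0.015,0],[1,-0.008,0,0.015,0]]]'; python3 -c "
from h import *
where()"
```

```text
clock: 7.95
tool_pos: [0.5454, 0.1352, 0.1116]
ee_rot: [3.142, -0.0, -3.095]
ft_force: [-0.5, 0.5, -0.4]
finger_gap: -0.0
finger_force: 0.0
clock 7.95 tcp deck mm [12.2 71.9 18. ] force deck [-0.6  0.5 -0.2] q6 -1.46
clock: 8.57
tool_pos: [0.5464, 0.1352, 0.11]
ee_rot: [3.142, 0.0, -3.095]
ft_force: [-1.4, 0.7, 0.2]
finger_gap: 0.0001
finger_force: 0.4
clock 8.575 tcp deck mm [12.4 71.8 16.1] force deck [-1.1  0.8  0.8] q6 -1.46
```

```bash
python3 -m inch '[[[1,-0.002,0,0.004,0],[1,-0.004,0,0.007,0],[1,-0.004,0,0.007,0],[1,-0.004,0,0.007,0],[1,-0.004,0,0.007,0]]]'; python3 -c "
from h import *
where()"
python3 -m inch '[[[1,-0.002,0,0.004,0],[1,-0.002,0,0.004,0],[1,-0.002,0,0.004,0],[1,-0.002,0,0.004,0],[1,-0.002,0,0.004,0]]]'; python3 -c "
from h import *
where()"
```

```text
clock: 9.2
tool_pos: [0.5469, 0.1352, 0.1092]
ee_rot: [-3.142, -0.0, -3.095]
ft_force: [-2.7, 0.4, 2.4]
finger_gap: -0.0002
finger_force: 1.9
clock 9.2 tcp deck mm [12.4 71.8 15.1] force deck [-1.2  0.5  3.4] q6 -1.46
clock: 9.82
tool_pos: [0.547, 0.1352, 0.1088]
ee_rot: [3.142, -0.0, -3.095]
ft_force: [-4.2, 1.2, 5.8]
finger_gap: -0.0
finger_force: 3.7
clock 9.825 tcp deck mm [12.3 71.8 14.8] force deck [-0.9  1.5  7. ] q6 -1.46
```

```bash
python3 -m inch '[[[1,-0.002,0,0.004,0],[1,-0.004,0,0.007,0],[1,-0.004,0,0.007,0],[1,-0.004,0,0.007,0],[1,-0.004,0,0.007,0]]]'; python3 -c "
from h import *
where()"
python3 -m inch '[[[1,-0.002,0,0.004,0],[1,-0.004,0,0.007,0],[1,-0.004,0,0.007,0],[1,-0.004,0,0.007,0],[1,-0.004,0,0.007,0]]]'; python3 -c "
from h import *
where()"
```

```text
clock: 10.45
tool_pos: [0.5473, 0.1353, 0.1084]
ee_rot: [-3.142, -0.001, -3.095]
ft_force: [-7.7, 0.5, 10.2]
finger_gap: -0.0
finger_force: 6.7
clock 10.45 tcp deck mm [12.4 71.8 14.2] force deck [-2.   0.9 12.6] q6 -1.46
clock: 11.08
tool_pos: [0.5475, 0.1353, 0.108]
ee_rot: [-3.142, -0.001, -3.095]
ft_force: [-11.6, -0.1, 17.4]
finger_gap: 0.0
finger_force: 10.5
clock 11.075 tcp deck mm [12.4 71.9 13.8] force deck [-2.   0.6 20.8] q6 -1.46
```

```bash
python3 -m inch '[[[1,0.02,0,-0.04,0],[1,0.08,0,-0.15,0],[1,0.156,0,-0.294,0],[1,0.156,-0.4,-0.294,0],[1,0.156,-0.6,-0.294,0]]]'
python3 - <<'E'
from h import *
where()
c=cam('wrist'); im,d=eyes.camera('wrist'); cv2.imwrite('pics/w2.png',im[...,::-1]); np.save('w2d.npy',d)
Rd,o=deckT(*D)
for n,p in {'L':(45,72,18),'R':(45,-72,18),'bL':(20,72,14),'bR':(20,-72,14)}.items():
    u,v=proj(c,Rd@(np.array(p)/1e3)+o); print(n,u,v)
    U,V=np.meshgrid(range(int(u)-14,int(u)+15),range(int(v)-14,int(v)+15))
    ok=(U>=0)&(U<640)&(V>=0)&(V<480)
    L=np.array([(to_world(c,a,b,d[b,a])-o)@Rd*1e3 for a,b in zip(U[ok],V[ok]) if d[b,a]>0])
    print(n,len(L),np.percentile(L[:,2],[1,10,50,90,99]).round(1), L[L[:,2].argmax()].round(1))
E
```

```text
clock: 11.7
tool_pos: [0.533, 0.0614, 0.1434]
ee_rot: [3.141, 0.002, -3.095]
ft_force: [0.2, 5.0, 4.9]
finger_gap: 0.0003
finger_force: 2.7
clock 11.7 tcp deck mm [12.7 -1.2 53.8] force deck [2.7 5.  4.1] q6 -1.59
L 484.13469418790623 385.2503131236855
L 838 [ 13.   13.8  15.7 111.8 113.3] [ 29.7  38.7 114.1]
R 173.48273770746374 387.62332994737994
R 837 [ 19.   19.8  21.2 112.9 114.1] [ 29.1 -35.2 115.5]
bL 477.4208382968759 329.43168204527797
bL 836 [11.7 12.5 13.4 14.3 14.9] [13.1 68.3 15.7]
bR 179.11932596290498 331.8002780191615
bR 840 [17.8 18.5 19.4 20.2 21. ] [ 21.9 -68.4  21.6]
```

View pics/w2.png

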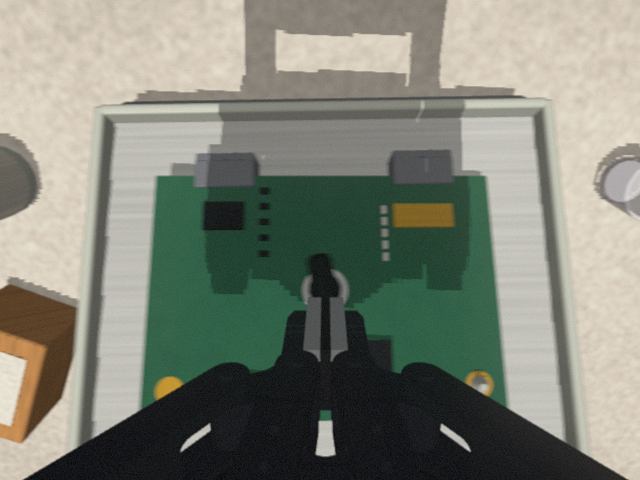

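```bash
python3 -m inch '[[[1,0,0,-0.04,0],[1,0,0,-0.15,0],[1,0,-0.1,-0.2,0],[1,0,-0.4,-0.2,0],[1,0,-0.59,-0.2,0]]]'; python3 -c "
from h import *
where();go((12.3,-72,25))"
```

```text
clock: 12.38
tool_pos: [0.5361, -0.0094, 0.1667]
ee_rot: [-3.141, 0.0, -3.094]
ft_force: [0.3, 1.0, -0.2]
finger_gap: -0.0002
finger_force: 0.0
clock 12.375 tcp deck mm [ 22.9 -72.   74.7] force deck [ 0.2  1.  -0.3] q6 -1.72
(12.3, -72, 25) [-0.116  0.001  0.407]
```

```bash
python3 -m inch '[[[1,-0.02,0,0.1,0],[1,-0.06,0,0.25,0],[1,-0.1,0,0.36,0],[1,-0.116,0,0.407,0],[1,-0.116,0,0.407,0]]]'
python3 -m inch '[[[1,-0.008,0,0.015,0],[1,-0.016,0,0.03,0],[1,-0.02,0,0.037,0],[1,-0.024,0,0.044,0],[1,-0.024,0,0.044,0]]]'; python3 -c "
from h import *
where()"
python3 -m inch '[[[1,-0.004,0,0.007,0],[1,-0.008,0,0.015,0],[1,-0.01,0,0.018,0],[1,-0.012,0,0.022,0],[1,-0.012,0,0.022,0]]]'; python3 -c "
from h import *
where()"
```

```text
clock: 13.0
tool_pos: [0.5499, -0.0073, 0.1169]
ee_rot: [3.141, -0.001, -3.094]
ft_force: [-0.3, 0.2, 0.2]
finger_gap: -0.0002
finger_force: 0.0
clock: 13.62
tool_pos: [0.5529, -0.0075, 0.1122]
ee_rot: [-3.141, 0.0, -3.095]
ft_force: [-0.7, 0.2, 0.3]
finger_gap: -0.0
finger_force: 0.0
clock 13.625 tcp deck mm [ 12.2 -71.   18.6] force deck [-0.5  0.3  0.6] q6 -1.72
clock: 14.25
tool_pos: [0.5542, -0.0074, 0.1095]
ee_rot: [-3.142, -0.0, -3.095]
ft_force: [-1.7, -0.7, 2.1]
finger_gap: 0.0001
finger_force: 1.2
clock 14.25 tcp deck mm [ 12.  -71.   15.7] force deck [-0.5 -0.6  2.7] q6 -1.71
```

```bash
for i in 1 2; do :; done; python3 -m inch '[[[1,-0.002,0,0.004,0],[1,-0.003,0,0.006,0],[1,-0.004,0,0.007,0],[1,-0.004,0,0.007,0],[1,-0.004,0,0.007,0]]]'; python3 -c "
from h import *
where()"
python3 -m inch '[[[1,-0.002,0,0.004,0],[1,-0.003,0,0.006,0],[1,-0.004,0,0.007,0],[1,-0.004,0,0.007,0],[1,-0.004,0,0.007,0]]]'; python3 -c "
from h import *
where()"
```

```text
clock: 14.88
tool_pos: [0.5545, -0.0074, 0.109]
ee_rot: [-3.142, -0.001, -3.095]
ft_force: [-5.4, 0.1, 7.3]
finger_gap: 0.0
finger_force: 4.5
clock 14.875 tcp deck mm [ 12.1 -71.   15.1] force deck [-1.3  0.4  9. ] q6 -1.71
clock: 15.5
tool_pos: [0.5547, -0.0074, 0.1086]
ee_rot: [-3.142, -0.001, -3.095]
ft_force: [-9.1, -1.4, 13.5]
finger_gap: -0.0
finger_force: 8.3
clock 15.5 tcp deck mm [ 12.1 -71.   14.6] force deck [-1.7 -0.9 16.2] q6 -1.71
```

```bash
python3 -m inch '[[[1,-0.002,0,0.004,0],[1,-0.002,0,0.004,0],[1,-0.002,0,0.004,0],[1,-0.002,0,0.004,0],[1,-0.002,0,0.004,0]]]'; python3 -m inch '[[[1,0.02,0,-0.04,0],[1,0.08,0,-0.15,0],[1,0.2,0,-0.4,0],[1,0.4,0,-0.6,0],[1,0.55,0.3,-0.6,0]]]'
python3 - <<'E'
from h import *
where()
c=cam('wrist'); im,d=eyes.camera('wrist'); cv2.imwrite('pics/w3.png',im[...,::-1])
Rd,o=deckT(*D)
for n,p in {'L':(45,72,18),'R':(45,-72,18),'bL':(20,72,14),'bR':(20,-72,14)}.items():
    u,v=proj(c,Rd@(np.array(p)/1e3)+o)
    U,V=np.meshgrid(range(int(u)-7,int(u)+8),range(int(v)-7,int(v)+8)); ok=(U>=0)&(U<640)&(V>=0)&(V<480)
    L=np.array([(to_world(c,a,b,d[b,a])-o)@Rd*1e3 for a,b in zip(U[ok],V[ok]) if d[b,a]>0])
    if len(L): print(n,int(u),int(v),len(L),np.percentile(L[:,2],[1,10,50,90,99]).round(1))
for q in outline_of('wrist','screw_grip')[:1]:
    vv,uu=np.nonzero(q['pixels']&(d>0)); L=np.array([(to_world(c,a,b,d[b,a])-o)@Rd*1e3 for a,b in zip(uu,vv)])
    top=L[L[:,2]>np.percentile(L[:,2],95)-4]; print(q['confidence'],len(top),top.mean(0),np.percentile(L[:,2],95),cv2.minAreaRect(top[:,:2].astype(np.float32)))
E
```

```text
clock: 16.12
tool_pos: [0.5548, -0.0074, 0.1084]
ee_rot: [-3.141, -0.001, -3.095]
ft_force: [-11.5, -0.3, 18.8]
finger_gap: 0.0001
finger_force: 10.5
clock: 16.75
tool_pos: [0.488, 0.0248, 0.1816]
ee_rot: [-3.141, 0.004, -3.097]
ft_force: [0.1, 0.8, -0.8]
finger_gap: -0.0002
finger_force: 0.0
clock 16.75 tcp deck mm [-10.9 -35.2 109.5] force deck [-0.3  0.8 -0.8] q6 -1.66
L 509 407 225 [ 12.3  14.2  20.2 172.9 173.5]
R 264 409 223 [176.5 177.3 178.8 180.8 181.5]
bL 503 362 225 [11.8 12.6 13.4 14.3 15. ]
bR 266 364 225 [ 11.6  12.3  13.2 150.3 158.2]
0.83 995 [ 0.29391045 -0.71505164 54.54186382] 55.848184990044835 ((0.39281749725341797, -0.4035515785217285), (28.000049591064453, 10.116257667541504), 1.1693854331970215)
```

View pics/w3.png

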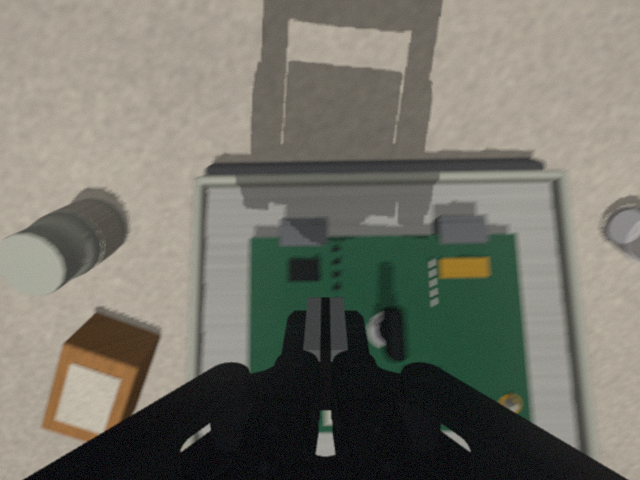

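```bash
python3 -c "
from h import *
go((-8.6+23.5,-.6,30.2+44.1),(-8.6,-.6,30.2))"
```

```text
(14.9, -0.6, 74.3) [-0.339  0.269  0.148]
(-8.6, -0.6, 30.2) [-0.338  0.269  0.564]
```

```bash
python3 -m inch '[[[0,-0.2,0.15,0,0],[0,-0.339,0.269,0.05,-0.003],[0,-0.339,0.269,0.148,-0.003],[0,-0.339,0.269,0.148,-0.003],[0,-0.339,0.269,0.148,-0.003]]]'
python3 -m inch '[[[0,0,0,0.1,0],[0,0,0,0.3,0],[0,0,0,0.416,0],[0,0,0,0.416,0],[0,0,0,0.416,0]]]'; python3 -c "
from h import *
where(); go((-8.6,-.6,30.2))"
```

```text
clock: 17.48
tool_pos: [0.5266, 0.0591, 0.1617]
ee_rot: [-3.142, -0.0, -3.086]
ft_force: [0.1, 0.5, 0.1]
finger_gap: 0.0431
finger_force: 0.0
clock: 18.1
tool_pos: [0.5274, 0.0597, 0.1122]
ee_rot: [-3.142, 0.001, -3.085]
ft_force: [0.2, -0.1, 0.1]
finger_gap: 0.0426
finger_force: 0.0
clock 18.1 tcp deck mm [-7.1 -2.6 28.9] force deck [ 0.2 -0.1 -0. ] q6 -1.6
(-8.6, -0.6, 30.2) [ 0.016  0.016 -0.004]
```

```bash
python3 -m inch '[[[0,0.016,0.016,-0.004,0],[0.8,0.016,0.016,-0.004,0],[1,0.016,0.016,-0.004,0],[1,0.016,0.016,-0.004,0],[1,0.016,0.016,-0.004,0]]]' 60; python3 -c "
from h import *
where(); print(get_obs()['ft_torque'])"
```

```text
clock: 18.73
tool_pos: [0.5252, 0.0616, 0.1123]
ee_rot: [3.141, 0.001, -3.085]
ft_force: [0.3, 2.0, 2.3]
finger_gap: 0.0088
finger_force: 60.6
clock 18.725 tcp deck mm [-8.8 -0.5 29.9] force deck [1.5 2.  1.9] q6 -1.6
[ 0.39841479 -0.15170338  0.01545563]
```

```bash
python3 -m inch '[[[1,0,0,0,-0.05],[1,0,0,0,-0.1],[1,0,0,0,-0.15],[1,0,0,0,-0.195],[1,0,0,0,-0.195]]]' 60; python3 -c "
from h import *
where(); print(get_obs()['ft_torque'],get_obs()['finger_gap'])
Rm,t=pose();Rd,o=deckT(*D); print('-n 4mm in tool units',-Rm.T@Rd[:,2]*4/120)"
```

```text
clock: 19.35
tool_pos: [0.5267, 0.0568, 0.1128]
ee_rot: [-3.133, -0.002, -2.471]
ft_force: [4.3, -33.4, 2.8]
finger_gap: 0.009
finger_force: 121.8
clock 19.35 tcp deck mm [-7.5 -5.4 29.8] force deck [  3.5 -33.6   1.3] q6 -2.21
[-7.83647542 -1.29005398 -1.42940062] 0.00896127097153892
-n 4mm in tool units [-0.01283073 -0.0087887   0.02948291]
```

```bash
python3 -m inch '[[[1,0,0,0,0.04],[1,0,0,0,0.08],[1,0,0,0,0.085],[1,0,0,0,0.085],[1,0,0,0,0.085]]]' 40; python3 -c "
from h import *
where(); print(get_obs()['finger_gap'],get_obs()['finger_force'],get_obs()['ee_rot'])
Rm,t=pose();Rd,o=deckT(*D); print('-n 4mm in tool units',-Rm.T@Rd[:,2]*4/120)"
```

```text
clock: 19.98
tool_pos: [0.5257, 0.0589, 0.1125]
ee_rot: [-3.137, -0.0, -2.74]
ft_force: [-0.5, -18.2, 2.8]
finger_gap: 0.009
finger_force: 87.9
clock 19.975 tcp deck mm [-8.4 -3.2 29.9] force deck [ -0.  -18.2   3.2] q6 -1.94
0.0089696324184693 87.88128402549773 [-3.13722557e+00 -2.58619862e-04 -2.74024321e+00]
-n 4mm in tool units [-0.01472739 -0.00518376  0.0294507 ]
```

```bash
python3 -m inch '[[[1,-0.005,-0.002,0.01,0],[1,-0.011,-0.004,0.022,0],[1,-0.018,-0.0065,0.037,0],[1,-0.018,-0.0065,0.037,0],[1,-0.018,-0.0065,0.037,0]]]' 60; python3 -c "
from h import *
where(); print(get_obs()['finger_gap'],get_obs()['finger_force'],get_obs()['ee_rot'])"
```

```text
clock: 20.6
tool_pos: [0.5276, 0.0591, 0.1089]
ee_rot: [-3.138, -0.001, -2.74]
ft_force: [-7.1, -18.2, 17.0]
finger_gap: 0.0091
finger_force: 89.0
clock 20.6 tcp deck mm [-8.4 -3.1 25.9] force deck [  0.9 -17.8  18.8] q6 -1.94
0.00911258394130998 89.03804834000766 [-3.13763405e+00 -1.08377230e-03 -2.74014675e+00]
```

```bash
python3 -m inch '[[[1,-0.001,0,0.001,0.055],[1,-0.001,0,0.002,0.11],[1,-0.002,0,0.003,0.165],[1,-0.002,0,0.004,0.22],[1,-0.003,0,0.005,0.22]]]' 60; python3 -c "
from h import *
where(); print(get_obs()['ft_torque'],get_obs()['finger_force'],get_obs()['ee_rot'])
Rm,t=pose();Rd,o=deckT(*D); print('-n 4mm in tool units',-Rm.T@Rd[:,2]*4/120)"
```

```text
clock: 21.22
tool_pos: [0.5276, 0.0647, 0.1085]
ee_rot: [3.137, -0.001, 2.85]
ft_force: [-8.1, 20.4, 18.3]
finger_gap: 0.0089
finger_force: 90.7
clock 21.225 tcp deck mm [-8.4  2.4 25.4] force deck [ 2.4 20.8 19.5] q6 -1.25
[4.98911018 0.99543237 0.92722672] 90.67805704660714 [ 3.13696738e+00 -6.93315121e-04  2.85003872e+00]
-n 4mm in tool units [-0.0147391   0.0051792   0.02944564]
```

```bash
python3 -m inch '[[[1,0.009,-0.003,-0.018,0],[1,0.018,-0.0065,-0.037,0],[1,0.018,-0.0065,-0.037,-0.055],[1,0.018,-0.0065,-0.037,-0.11],[1,0.018,-0.0065,-0.037,-0.167]]]' 60; python3 -c "
from h import *
where();print(get_obs()['ee_rot'])"
python3 -m inch '[[[1,-0.009,-0.002,0.018,0],[1,-0.019,-0.0043,0.038,0],[1,-0.02,-0.0043,0.039,0.055],[1,-0.021,-0.0043,0.04,0.11],[1,-0.021,-0.0043,0.041,0.167]]]'; python3 -c "
from h import *
where();print(get_obs()['ee_rot'])"
```

```text
clock: 21.85
tool_pos: [0.5255, 0.0602, 0.1118]
ee_rot: [-3.139, -0.0, -2.9]
ft_force: [-0.4, -17.3, 4.1]
finger_gap: 0.0089
finger_force: 67.3
clock 21.85 tcp deck mm [-8.9 -2.  29.4] force deck [  0.7 -17.2   4.3] q6 -1.78
[-3.13875293e+00 -3.45200148e-04 -2.90009070e+00]
clock: 22.48
tool_pos: [0.5274, 0.0644, 0.1079]
ee_rot: [3.138, -0.002, 2.847]
ft_force: [-10.4, 23.8, 21.4]
finger_gap: 0.009
finger_force: 93.9
clock 22.475 tcp deck mm [-8.8  2.1 25. ] force deck [ 2.1 24.4 23.1] q6 -1.25
[ 3.13759505e+00 -1.83256751e-03  2.84660213e+00]
```

```bash
python3 -m inch '[[[1,0.009,-0.003,-0.018,0],[1,0.018,-0.0065,-0.037,0],[1,0.02,-0.007,-0.041,0],[1,0.02,-0.007,-0.041,0],[1,0.02,-0.007,-0.041,0]]]' 60; python3 -c "
from h import *
where();print(get_obs()['ee_rot'],get_obs()['ft_torque'])"
python3 -m inch '[[[1,0,0,0,-0.055],[1,0,0,0,-0.11],[1,0,0,0,-0.165],[1,0,0,0,-0.21],[1,0,0,0,-0.21]]]'; python3 -c "
from h import *
where();print(get_obs()['ee_rot'],get_obs()['ft_torque'])
c=cam('scene');im,d=eyes.camera('scene');cv2.imwrite('pics/s4.png',cv2.resize(im[130:330,200:440,::-1],(720,600),interpolation=cv2.INTER_CUBIC))"
```

```text
clock: 23.1
tool_pos: [0.5254, 0.0644, 0.1119]
ee_rot: [3.137, -0.001, 2.852]
ft_force: [-2.3, 21.3, 4.5]
finger_gap: 0.0087
finger_force: 89.8
clock 23.1 tcp deck mm [-8.7  2.2 29.5] force deck [ 1.1 21.4  4.5] q6 -1.25
[ 3.13712177e+00 -6.86726742e-04  2.85243012e+00] [4.92666276 0.07782516 0.82505858]
clock: 23.72
tool_pos: [0.5256, 0.0587, 0.1119]
ee_rot: [-3.137, -0.002, -2.769]
ft_force: [-1.9, -19.8, 5.5]
finger_gap: 0.0089
finger_force: 79.7
clock 23.725 tcp deck mm [-8.8 -3.4 29.5] force deck [ -0.1 -19.7   6.2] q6 -1.91
[-3.13712346e+00 -1.52159969e-03 -2.76937835e+00] [-4.56758446 -0.00870484 -0.82600048]
```

View pics/s4.png

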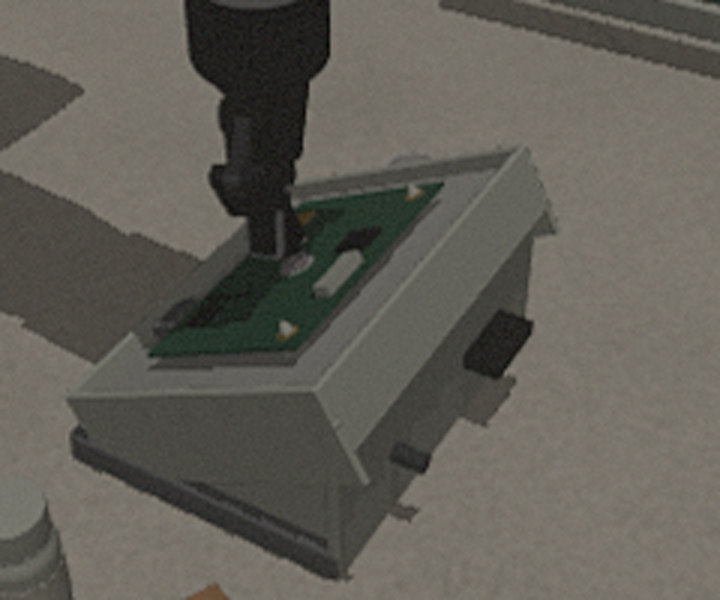

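```bash
python3 -m inch '[[[1,-0.008,-0.003,0.016,0],[1,-0.014,-0.005,0.028,0],[1,-0.0165,-0.006,0.033,0],[1,-0.0165,-0.006,0.033,0],[1,-0.0165,-0.006,0.033,0]]]' 60; python3 -c "
from h import *
where();print(get_obs()['ee_rot'],get_obs()['ft_torque'])"
python3 -m inch '[[[1,0,0,0,0.055],[1,0,0,0,0.11],[1,0,0,0,0.11],[1,0,0,0,0.11],[1,0,0,0,0.11]]]'; python3 -c "
from h import *
where();print(get_obs()['ee_rot'],get_obs()['ft_torque'])"
python3 -m inch '[[[1,0,0,0,0.055],[1,0,0,0,0.11],[1,0,0,0,0.11],[1,0,0,0,0.11],[1,0,0,0,0.11]]]'; python3 -c "
from h import *
where();print(get_obs()['ee_rot'],get_obs()['ft_torque'])"
```

```text
clock: 24.4
tool_pos: [0.5272, 0.0588, 0.1087]
ee_rot: [-3.138, -0.002, -2.771]
ft_force: [-9.3, -20.5, 18.3]
finger_gap: 0.0091
finger_force: 80.0
clock 24.4 tcp deck mm [-8.8 -3.4 25.9] force deck [ -0.6 -20.   21. ] q6 -1.91
[-3.13759771e+00 -2.26631858e-03 -2.77140732e+00] [-4.64268529  1.13781688 -0.81103571]
clock: 25.02
tool_pos: [0.5265, 0.0624, 0.1085]
ee_rot: [3.14, -0.002, -3.117]
ft_force: [-11.1, 6.0, 17.8]
finger_gap: 0.0092
finger_force: 60.3
clock 25.025 tcp deck mm [-9.5  0.2 26. ] force deck [-1.1  6.6 20.8] q6 -1.57
[ 3.14041717e+00 -2.05383024e-03 -3.11677870e+00] [1.37578738 1.68634364 0.21566612]
clock: 25.65
tool_pos: [0.527, 0.0652, 0.1087]
ee_rot: [3.136, -0.002, 2.821]
ft_force: [-8.0, 27.4, 16.4]
finger_gap: 0.0093
finger_force: 89.6
clock 25.65 tcp deck mm [-8.7  3.  25.8] force deck [ 2.  27.8 17.5] q6 -1.22
[ 3.13626904e+00 -1.99116507e-03  2.82116088e+00] [6.23790526 1.1631484  1.03783522]
```

```bash
python3 -m inch '[[[1,0.008,-0.003,-0.016,0],[1,0.0164,-0.006,-0.033,0],[1,0.0164,-0.006,-0.033,0],[1,0.0164,-0.006,-0.033,0],[1,0.0164,-0.006,-0.033,0]]]' 60; python3 -c "
from h import *
where();print(get_obs()['ee_rot'],get_obs()['ft_torque'])"
python3 -m inch '[[[1,0,0,0,-0.055],[1,0,0,0,-0.11],[1,0,0,0,-0.165],[1,0,0,0,-0.22],[1,0,0,0,-0.22]]]'; python3 -c "
from h import *
where();print(get_obs()['ee_rot'],get_obs()['ft_torque'])"
```

```text
clock: 26.28
tool_pos: [0.5252, 0.0644, 0.1119]
ee_rot: [3.137, -0.001, 2.821]
ft_force: [-2.4, 21.3, 5.9]
finger_gap: 0.009
finger_force: 94.9
clock 26.275 tcp deck mm [-8.8  2.2 29.6] force deck [ 1.7 21.4  5.8] q6 -1.22
[ 3.13729320e+00 -1.18067495e-03  2.82105322e+00] [4.93573663 0.22505097 0.80307828]
clock: 26.9
tool_pos: [0.5257, 0.0587, 0.112]
ee_rot: [-3.137, -0.001, -2.769]
ft_force: [-1.6, -20.5, 6.3]
finger_gap: 0.0093
finger_force: 78.4
clock 26.9 tcp deck mm [-8.6 -3.5 29.5] force deck [  0.5 -20.4   6.8] q6 -1.91
[-3.13681735e+00 -1.17181529e-03 -2.76882121e+00] [-4.76989702 -0.09164465 -0.86175811]
```

```bash
python3 -m inch '[[[1,0.006,0.002,-0.012,0],[1,0.006,0.002,-0.012,0],[1,0.006,0.002,-0.012,0],[1,0.006,0.002,-0.012,0],[1,0.006,0.002,-0.012,0]]]' 60; python3 -c "
from h import *
where()"
python3 -m inch '[[[1,-0.008,-0.003,0.016,0],[1,-0.014,-0.005,0.029,0],[1,-0.0225,-0.008,0.045,0],[1,-0.0225,-0.008,0.045,0],[1,-0.0225,-0.008,0.045,0]]]' 60; python3 -c "
from h import *
where()"
python3 -m inch '[[[1,0,0,0,0.055],[1,0,0,0,0.11],[1,0,0,0,0.165],[1,0,0,0,0.22],[1,0,0,0,0.22]]]'; python3 -c "
from h import *
where()"
python3 -m inch '[[[1,0.011,-0.004,-0.022,0],[1,0.0225,-0.008,-0.045,0],[1,0.0225,-0.008,-0.045,0],[1,0.0225,-0.008,-0.045,0],[1,0.0225,-0.008,-0.045,0]]]' 60; python3 -c "
from h import *
where();print(get_obs()['ee_rot'])"
```

```text
clock: 27.52
tool_pos: [0.5251, 0.0586, 0.1131]
ee_rot: [-3.137, -0.001, -2.772]
ft_force: [0.9, -20.4, 1.6]
finger_gap: 0.0088
finger_force: 77.8
clock 27.525 tcp deck mm [-8.7 -3.5 30.8] force deck [  0.6 -20.4   1.6] q6 -1.91
clock: 28.15
tool_pos: [0.5274, 0.0588, 0.1088]
ee_rot: [-3.137, -0.002, -2.771]
ft_force: [-7.8, -19.4, 19.2]
finger_gap: 0.009
finger_force: 78.7
clock 28.15 tcp deck mm [-8.7 -3.4 25.9] force deck [  1.2 -18.9  21.1] q6 -1.91
clock: 28.78
tool_pos: [0.5268, 0.065, 0.1087]
ee_rot: [3.137, -0.003, 2.819]
ft_force: [-10.1, 25.5, 18.5]
finger_gap: 0.0088
finger_force: 92.0
clock 28.775 tcp deck mm [-9.   2.8 26. ] force deck [ 1.  26.  20.4] q6 -1.22
clock: 29.4
tool_pos: [0.5245, 0.0649, 0.1131]
ee_rot: [3.136, -0.001, 2.821]
ft_force: [-0.7, 26.0, 1.0]
finger_gap: 0.0089
finger_force: 89.9
clock 29.4 tcp deck mm [-9.   2.8 30.9] force deck [ 1.2 26.   0.6] q6 -1.22
[ 3.13645395e+00 -1.46651498e-03  2.82111712e+00]
```

```bash
python3 -m inch '[[[0,0,0,0,0],[0,0,0,0,0],[0,0,0,-0.1,0],[0,0.1,0,-0.4,0],[0,0.25,0,-0.6,0]]]'
cat >> h.py <<'E'
def grip():
    c=cam('wrist'); im,d=eyes.camera('wrist'); Rd,o=deckT(*D)
    for q in outline_of('wrist','screw_grip')[:1]:
        vv,uu=np.nonzero(q['pixels']&(d>0)); L=np.array([(to_world(c,a,b,d[b,a])-o)@Rd*1e3 for a,b in zip(uu,vv)])
        top=L[L[:,2]>np.percentile(L[:,2],95)-4]; print('grip',q['confidence'],len(top),top.mean(0),np.percentile(top[:,2],[50,95]),cv2.minAreaRect(top[:,:2].astype(np.float32)))
    return im
E
python3 - <<'E'
from h import *
where(); im=grip(); cv2.imwrite('pics/w5.png',im[...,::-1])
E
```

```text
clock: 30.02
tool_pos: [0.4964, 0.0708, 0.187]
ee_rot: [3.141, 0.002, 2.82]
ft_force: [1.3, -0.3, 0.8]
finger_gap: 0.0427
finger_force: 0.0
clock 30.025 tcp deck mm [  1.3  10.3 109.2] force deck [ 1.5 -0.3  0.1] q6 -1.2
grip 0.91 943 [ 0.63053296  0.11198419 52.56206502] [52.66479291 53.97705959] ((0.6403799057006836, -0.09860706329345703), (9.893028259277344, 27.31033706665039), 70.55352020263672)
```

View pics/w5.png

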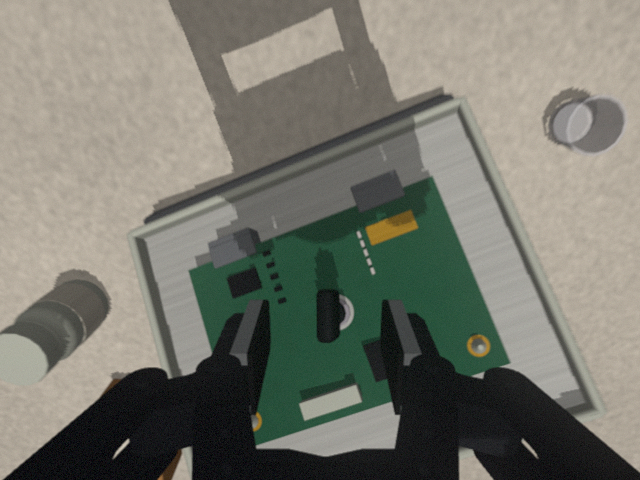

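```bash
python3 -m inch '[[[0,-0.15,0,0.2,0],[0,-0.25,0,0.45,0],[0,-0.26,0.003,0.62,0],[0,-0.26,0.003,0.62,0],[0.8,-0.26,0.003,0.62,0]]]'; python3 -c "
from h import *
where()"
python3 -m inch '[[[1,0,0,0,0],[1,0,0,0,0],[1,0,0,0,0],[1,0,0,0,-0.05],[1,0,0,0,-0.1]]]' 60; python3 -c "
from h import *
where();print(get_obs()['finger_gap'])"
```

```text
clock: 30.75
tool_pos: [0.5263, 0.0614, 0.1112]
ee_rot: [3.141, 0.001, 2.821]
ft_force: [-0.2, 0.2, -0.8]
finger_gap: 0.0258
finger_force: 0.0
clock 30.75 tcp deck mm [-8.4 -0.7 28.4] force deck [-0.5  0.2 -0.6] q6 -1.22
clock: 31.38
tool_pos: [0.5269, 0.0622, 0.1118]
ee_rot: [3.141, 0.003, 3.141]
ft_force: [2.2, -1.1, 1.0]
finger_gap: 0.0089
finger_force: 58.3
clock 31.375 tcp deck mm [-7.5 -0.  28.7] force deck [ 2.4 -1.3 -0.1] q6 -1.54
0.008904588198967322
```

```bash
python3 -m inch '[[[1,0,0,0,-0.05],[1,0,0,0,-0.1],[1,0,0,0,-0.12],[1,0,0,0,-0.12],[1,0,0,0,-0.12]]]' 60; python3 -c "
from h import *
where()"
python3 -m inch '[[[1,-0.006,-0.002,0.012,0],[1,-0.012,-0.004,0.024,0],[1,-0.02,-0.007,0.04,0],[1,-0.0225,-0.008,0.045,0],[1,-0.0225,-0.008,0.045,0]]]'; python3 -c "
from h import *
where()"
python3 -m inch '[[[1,0,0,0,0.055],[1,0,0,0,0.11],[1,-0.001,0,0.002,0.165],[1,-0.002,0,0.004,0.22],[1,-0.002,0,0.004,0.22]]]'; python3 -c "
from h import *
where()"
python3 -m inch '[[[1,0.011,-0.004,-0.022,0],[1,0.022,-0.008,-0.045,0],[1,0.0245,-0.009,-0.049,0],[1,0.0245,-0.009,-0.049,0],[1,0.0245,-0.009,-0.049,0]]]' 60; python3 -c "
from h import *
where();print(get_obs()['ee_rot'])"
```

```text
clock: 32.0
tool_pos: [0.5274, 0.0591, 0.112]
ee_rot: [-3.136, 0.003, -2.771]
ft_force: [2.4, -18.2, 0.5]
finger_gap: 0.0089
finger_force: 78.8
clock 32.0 tcp deck mm [-7.1 -3.1 28.7] force deck [  1.5 -18.3  -0.2] q6 -1.91
clock: 32.62
tool_pos: [0.5297, 0.0593, 0.1077]
ee_rot: [-3.137, 0.001, -2.771]
ft_force: [-7.2, -18.0, 19.3]
finger_gap: 0.0093
finger_force: 79.5
clock 32.625 tcp deck mm [-7.1 -3.1 23.8] force deck [  1.9 -17.6  20.9] q6 -1.91
clock: 33.25
tool_pos: [0.5294, 0.0646, 0.1072]
ee_rot: [3.136, 0.001, 2.819]
ft_force: [-9.2, 19.9, 18.9]
finger_gap: 0.0089
finger_force: 94.3
clock 33.25 tcp deck mm [-7.4  2.3 23.5] force deck [ 1.7 20.4 20.4] q6 -1.22
clock: 33.88
tool_pos: [0.5268, 0.0645, 0.112]
ee_rot: [3.136, 0.002, 2.821]
ft_force: [2.0, 20.4, 1.4]
finger_gap: 0.009
finger_force: 92.3
clock 33.875 tcp deck mm [-7.4  2.3 28.8] force deck [ 3.4 20.3 -0.2] q6 -1.22
[3.13597903e+00 2.10618420e-03 2.82112542e+00]
```

Two more strokes.

```bash
python3 -m inch '[[[1,0,0,0,-0.055],[1,0,0,0,-0.11],[1,0,0,0,-0.165],[1,0,0,0,-0.22],[1,0,0,0,-0.22]]]' 60; python3 -c "
from h import *
where()"
python3 -m inch '[[[1,-0.006,-0.002,0.012,0],[1,-0.012,-0.004,0.024,0],[1,-0.02,-0.007,0.04,0],[1,-0.0235,-0.008,0.047,0],[1,-0.0235,-0.008,0.047,0]]]'; python3 -c "
from h import *
where()"
python3 -m inch '[[[1,0,0,0,0.055],[1,0,0,0,0.11],[1,-0.001,0,0.002,0.165],[1,-0.002,0,0.004,0.22],[1,-0.002,0,0.004,0.22]]]'; python3 -c "
from h import *
where()"
python3 -m inch '[[[1,0.011,-0.004,-0.022,0],[1,0.022,-0.008,-0.045,0],[1,0.0255,-0.009,-0.051,0],[1,0.0255,-0.009,-0.051,0],[1,0.0255,-0.009,-0.051,0]]]' 60; python3 -c "
from h import *
where()"
python3 -m inch '[[[1,0,0,0,-0.055],[1,0,0,0,-0.11],[1,0,0,0,-0.165],[1,0,0,0,-0.22],[1,0,0,0,-0.22]]]' 60; python3 -c "
from h import *
where()"
python3 -m inch '[[[1,-0.006,-0.002,0.012,0],[1,-0.012,-0.004,0.024,0],[1,-0.02,-0.007,0.04,0],[1,-0.0235,-0.008,0.047,0],[1,-0.0235,-0.008,0.047,0]]]'; python3 -c "
from h import *
where()"
python3 -m inch '[[[1,0,0,0,0.055],[1,0,0,0,0.11],[1,-0.001,0,0.002,0.165],[1,-0.002,0,0.004,0.22],[1,-0.002,0,0.004,0.22]]]'; python3 -c "
from h import *
where()"
python3 -m inch '[[[1,0.011,-0.004,-0.022,0],[1,0.022,-0.008,-0.045,0],[1,0.0255,-0.009,-0.051,0],[1,0.0255,-0.009,-0.051,0],[1,0.0255,-0.009,-0.051,0]]]' 60; python3 -c "
from h import *
where()"
```

```text
clock: 34.5
tool_pos: [0.527, 0.059, 0.1119]
ee_rot: [-3.136, 0.001, -2.769]
ft_force: [0.5, -19.0, 1.3]
finger_gap: 0.0092
finger_force: 78.7
clock 34.5 tcp deck mm [-7.5 -3.2 28.8] force deck [  0.2 -19.    1.4] q6 -1.91
clock: 35.12
tool_pos: [0.5294, 0.0592, 0.1073]
ee_rot: [-3.137, 0.0, -2.771]
ft_force: [-9.5, -19.5, 20.2]
finger_gap: 0.0093
finger_force: 79.2
clock 35.125 tcp deck mm [-7.5 -3.1 23.7] force deck [  0.2 -18.9  22.8] q6 -1.91
clock: 35.75
tool_pos: [0.5297, 0.0645, 0.1071]
ee_rot: [3.137, 0.002, 2.819]
ft_force: [-10.0, 17.9, 20.8]
finger_gap: 0.0087
finger_force: 95.9
clock 35.75 tcp deck mm [-7.1  2.2 23.2] force deck [ 1.8 18.5 22.6] q6 -1.22
clock: 36.38
tool_pos: [0.5271, 0.0644, 0.112]
ee_rot: [3.136, 0.003, 2.821]
ft_force: [3.3, 18.3, 0.4]
finger_gap: 0.0087
finger_force: 93.8
clock 36.375 tcp deck mm [-7.1  2.2 28.8] force deck [ 4.  18.1 -1.7] q6 -1.22
clock: 37.0
tool_pos: [0.5269, 0.0595, 0.1118]
ee_rot: [-3.137, 0.002, -2.769]
ft_force: [1.9, -14.6, 2.1]
finger_gap: 0.009
finger_force: 83.0
clock 37.0 tcp deck mm [-7.6 -2.7 28.8] force deck [  2.  -14.7   1.3] q6 -1.91
clock: 37.62
tool_pos: [0.5293, 0.0597, 0.1073]
ee_rot: [-3.138, 0.0, -2.771]
ft_force: [-9.2, -16.4, 20.5]
finger_gap: 0.0087
finger_force: 83.9
clock 37.625 tcp deck mm [-7.7 -2.6 23.7] force deck [  0.7 -15.9  22.9] q6 -1.91
clock: 38.25
tool_pos: [0.5295, 0.0652, 0.107]
ee_rot: [3.136, 0.001, 2.819]
ft_force: [-8.2, 22.5, 20.4]
finger_gap: 0.009
finger_force: 89.2
clock 38.25 tcp deck mm [-7.3  2.8 23.2] force deck [ 3.4 22.9 21.2] q6 -1.22
clock: 38.88
tool_pos: [0.5269, 0.0651, 0.112]
ee_rot: [3.135, 0.002, 2.821]
ft_force: [1.8, 22.9, 1.1]
finger_gap: 0.0092
finger_force: 88.1
clock 38.875 tcp deck mm [-7.4  2.9 28.8] force deck [ 3.2 22.8 -0.5] q6 -1.22
```

```bash
python3 -m inch '[[[0,0,0,0,0],[0,0,0,0,0],[0,0,0,-0.1,0],[0,0.1,0,-0.4,0],[0,0.25,0,-0.6,0]]]'
python3 - <<'E'
from h import *
where(); im=grip(); grip(); cv2.imwrite('pics/w6.png',im[...,::-1])
E
```

```text
clock: 39.5
tool_pos: [0.4976, 0.0711, 0.1847]
ee_rot: [3.141, 0.002, 2.82]
ft_force: [0.5, -0.2, -0.1]
finger_gap: 0.0422
finger_force: 0.0
clock 39.5 tcp deck mm [  1.3  10.5 106.6] force deck [ 0.4 -0.2 -0.3] q6 -1.2
grip 0.6 965 [ 0.54973264  0.13630109 51.41869123] [51.52540723 52.88406529] ((0.5842676162719727, -0.1469287872314453), (9.91015338897705, 27.554710388183594), 70.75215148925781)
grip 0.56 937 [ 0.35761426  0.25121271 51.46830354] [51.57794604 52.8521003 ] ((0.16805171966552734, 0.02096080780029297), (10.101374626159668, 27.065073013305664), 71.10541534423828)
```

View pics/w6.png

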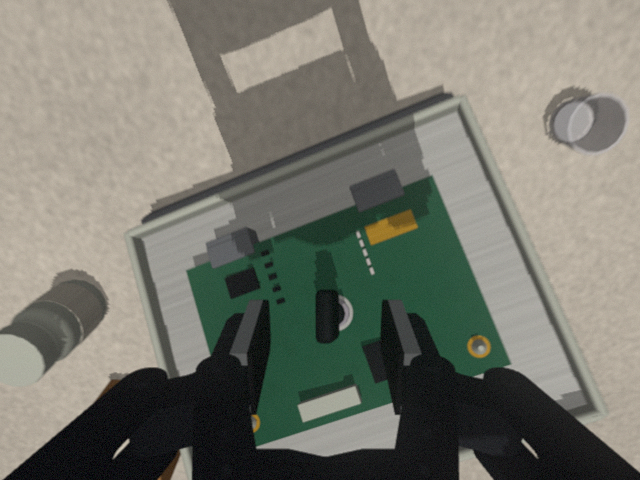

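```bash
python3 -m inch '[[[0,0,0,-0.1,0],[0,0,0,-0.2,0],[0,0,0,-0.2,0],[0,0,0,-0.2,0],[0,0,0,-0.2,0]]]'; python3 -c "
from h import *
print(order.sign_off())"
```

```text
clock: 40.33
tool_pos: [0.4971, 0.0713, 0.2062]
ee_rot: [-3.141, -0.001, 2.821]
ft_force: [0.6, -0.9, 0.7]
finger_gap: 0.0427
finger_force: 0.0
the job is handed in; nothing more can be done
None
```

The board is snapped home on both posts (13.2–13.4 mm above the deck at both sides), the wing screw is driven fully home (about 3.1 mm deeper), the bystanders were left alone, and the job was handed in at about 40 s. On the way to the right-hand post the closed fingers brushed the screw grip at about 5 N, turning it about 26° idle, and this did not affect the result.

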